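# Lay the hexagonal spice jars in the tray, labels up

### The job

Two six-sided spice jars are lying on the worktop with the wrong sides up. Roll each one over, flat by flat, until the flat with its big front label faces up, and lay it down snugly in an empty groove of the sloping wooden spice tray like the jar already there: label up, lid at the upper end. They are glass, so do not drop them, and leave the third jar and the other things about where they are.

Things in the scene. Friction and masses are not known exactly. Their poses are not given: they have to be found in the camera images.
- jar_a: loose glass jar lying on one flat, label not up. Hexagonal body 50 mm across flats, 58 across corners (slightly bevelled), 84 long, flats 29 wide; dark round lid, 41 mm across, juts 18 mm beyond one end. Origin: centre of the glass body, 25 mm from each flat, 42 from the bottom end. x: along the axis to the lid. z: out of the flat with the big front label (plain paper, 60 x 25 mm).
- jar_b: the other loose jar on the worktop, label not up either. Same shape, size and axes as jar_a. On every jar the flat that faces away from the front label (-z) has only a small 16 x 18 mm paper back label; the other four flats are bare glass. Jars weigh about 0.17 kg.
- jar_c: third jar, same shape and axes, lying in the tray's left groove with its label up. Loose; leave it alone.
- tray_bed: sloping wooden bed of the fixed spice tray, 132 mm long, 268 wide, rising 12 degrees away from the robot; three grooves run up it, 84 mm apart. Origin: on the middle groove's floor, about 25 mm above the worktop, 60 mm up the slope from the inner face of the front lip. x: up the slope along the grooves; y: across to the left; z: square out of the bed. Bed's back edge at x = +60 mm.
- groove_right (a point): where a jar's origin lies when seated in the right groove with its bottom end against the lip: x -18, y -84, z +25 mm in the bed's frame; a seated jar's axes are parallel to the bed's. Empty at the start. Groove floors are 33 mm wide; the ribs beside them are 10 mm high, 39 wide on top, with 60 degree flanks that fit a jar's lower flats.
- groove_middle (a point): the same point of the middle groove (x -18, y 0, z +25 mm in the bed's frame), empty at the start. The front lip is 8 mm thick and 22 mm higher than the groove floors.
- groove_left (a point): the same point of the left groove (x -18, y +84, z +25 mm in the bed's frame), where jar_c lies
- pepper_mill: turned wooden pepper mill standing on the worktop, 58 mm across, 130 mm tall, origin at the centre of its foot. A bystander.
- garlic: garlic bulb on the worktop, about 60 mm across and 58 mm tall, origin at its underside. A bystander.
- egg_timer: wind-up egg timer on the worktop, 65 mm across, 52 mm tall, origin at the centre of its underside. A bystander.

How it is judged:
At the end, for the whole second after the job is handed in: Both jars lie released and at rest, one in each empty groove: label up (within 10 degrees of square to the bed), lid uphill, axis within 8 degrees of the groove's, within 7 mm of its middle, down on its floor, bottom end at most 24 mm from the lip (x of jar_a in the frame of tray_bed between -0.028 and 0.006 m and z of jar_a in the frame of tray_bed between 0.019 and 0.03 m and (y of jar_a in the frame of tray_bed between -0.091 and -0.077 m or y of jar_a in the frame of tray_bed between -0.007 and 0.007 m) and angle between each of jar_a, jar_b's own z axis and vertical below 0.38 rad and angle between each of jar_a, jar_b's own x axis and vertical below 1.5 rad and angle between the x axis of each of jar_a, jar_b and the x axis of tray_bed, either way round below 0.14 rad and linear speed of each of jar_a, jar_b below 0.02 m/s and contact force between the fingers and jar_a below 0.1 N and x of jar_b in the frame of tray_bed between -0.028 and 0.006 m and z of jar_b in the frame of tray_bed between 0.019 and 0.03 m and (y of jar_b in the frame of tray_bed between -0.091 and -0.077 m or y of jar_b in the frame of tray_bed between -0.007 and 0.007 m) and contact force between the fingers and jar_b below 0.1 N); the robot touches nothing.
It fails at once if a jar is dropped (falls free faster than 0.75 m/s, about 3 cm) ((linear speed of jar_a above 0.75 m/s and contact force between the fingers and jar_a below 0.05 N) or (linear speed of jar_b above 0.75 m/s and contact force between the fingers and jar_b below 0.05 N) or (linear speed of jar_c above 0.75 m/s and contact force between the fingers and jar_c below 0.05 N)).
It fails at once if the third jar is pushed out of its place by more than 12 mm or rolled (distance of jar_c from where it was at the start of the episode above 0.012 m or angle between jar_c's own z axis and vertical above 0.5 rad).
It fails at once if the pepper mill, garlic or egg timer is pushed aside by more than 30 mm, or the mill is knocked over (distance of any of pepper_mill, garlic, egg_timer from where it was at the start of the episode above 0.03 m or angle between pepper_mill's own z axis and vertical above 0.5 rad).
It also fails if it takes over 72 s, if anything falls off the work surface, if the arm or the gripper's body presses on something with over 40 N, if the wrist force passes 120 N, or if a joint passes its speed limit or range.

### The arm

A 6-joint arm with a two-finger parallel gripper is mounted at the origin on a cart in front of the work surface, level with it; the furniture and walls round the work are solid. World frame = base frame: x ahead of the robot, y to its left, z up, the work surface at z = 0. Lengths are in m, angles in rad, forces in N, time in s.
With the tool pointing down it reaches from about 0.275 to 0.75 m from the base axis. Payload 10.2 kg.
Tool frame: the origin (TCP) lies at the very end of the fingers, on their centre line; the grasp point (between the pads) lies 19 mm behind it (grasp_offset is the distance from the TCP to the grasp point, in m); z points along the fingers, y is the line along which they close (so a half turn about z gives the same grasp; the last joint's range is limited). The gripper opens to 85 mm and grips with 20 to 120 N. Pads are 22 mm wide; open, the fingers measure 114 mm over their backs; the gripper's body (76 mm by 85 mm) begins 54 mm behind the grasp point. The pads swing forward as they close: fully open they stand 13 mm farther back than shut.
Start: joints at [-1.353, 0.313, 1.498, -0, 1.331, -0.223], TCP at [0.224, -0.475, 0.231] pointing down, gripper open.
Joint ranges: [-2.94, 2.94], [-0.97, 2.17], [0.19, 2.56], [-1.23, 4.37], [0.02, 3.11], [-2.88, 2.88]. Speed limits (rad/s): [2.39, 2.39, 3.01, 3.14, 3.14, 3.14].

### API

Orientations are given as [roll, pitch, yaw] about the fixed x, y, z axes, in that order (R = Rz(yaw) Ry(pitch) Rx(roll)).
In Python, from rig import * gives the robot as it stands. The module is installed in compiled form; this text tells all that it offers.
- The arm moves only by the tool arm_command, never from a script. Its argument "increments" is a list of rows, each a list of 2 entries, a list of its own where there are three numbers: the shift along the tool's x, y, z each as a share of 500 mm, from -1 to 1, then the turn about the tool's z as a share of 45 degrees, from -1 to 1. In form: [[[tx, ty, tz], turn], ...]. A call has 1 to 12 rows; each row is the pose to reach, as a shift and turn from the pose commanded when the call began, along the tool's axes at that moment; what a row does not reach only later rows make up. A row lasts 1/8 s, in which the tool goes at most 62.5 mm and 10.7 degrees, less where a joint would pass 70% of its speed; a pose out of reach is approached as far as the arm can. A call with a number of a shift or a turn outside -1 to 1 is refused whole. A call with a gripper value outside its range is refused whole. "grip" is the opening, from -1 (shut) to 1 (fully open), set as the call begins (left out, the last holds). The fingers move at their own pace and stop on an object; the grip force is fixed at half the most. Time passes only in rows, so rows that repeat a pose let the fingers close. It gives the time, the measured TCP pose, the force, the opening and the grip force at its end, in the units of the state.
- observe(): the state, without advancing time (a new reading comes with each control period).
- snapshot(name): name is "side" or "top" or "wrist"; returns (picture, depth): 420x560x3 uint8, blue, green, red; 420x560 float32, m along the optical axis (not along the pixel's ray), 0 where there is no reading.
- calibration(name): a dict with "intrinsics" (3x3 intrinsics, pixels), "R" (3x3) and "t" (3): a world point X has camera coordinates R X + t. Camera axes: x right, y down, z forward; pixel columns grow to the right and rows downward; lengths in m; the calibration is good to about 2 mm. A picture is of the moment at which its call begins: read the wrist's pose just before it. calibration takes no time and is no camera call; for the wrist camera it gives the pose at the moment of the call.
- sign_off(): hands the job in; it is judged then, once.
Trained networks look in the newest picture that a camera, given by its name, has taken for a name from the list of things; names that differ only in an ending like _2 or _b are one class to them, and where a whole thing is asked for, a point or a joint stands for the part that bears it (a point fixed in the world has none). Each returns a list of dicts, best first, with "score" (0 to 1); they miss things now and then, are a little off and sometimes report something else, mostly with a low value. They report only what shows in the picture. A call takes as long as a camera call.
- regions_of(camera, query): "region" (420x560 bool, what is visible of it).
- landmark_of(camera, query): "xyz" ([x, y, z] in m, in the coordinates of the camera as it stood for that picture, good to about 4 mm: a listed point, or the origin of a listed thing).
The state is a dict: "time": time; "q": joint angles; "qd": joint speeds; "joint_torque": joint torques, N m; "eef_pos": TCP position; "orientation": TCP orientation; "force": force on the tool from outside, world axes, zero at the start; "wrist_torque": the same for the moment, N m; "grip_width": opening from 0.0 (shut) to 1.0 (fully open); "finger_force": force on a finger pad.
Only numpy, scipy, OpenCV 4.12 (cv2) and the standard library are available. Lean on these libraries where they do the work, as an engineer would, in place of code of your own. Each camera call takes 0.05 s, during which the arm holds its last target. There are 200 camera calls.

## Working session

There is one attempt and no reset: what is moved stays moved. The work goes in short steps, Python scripts to look and compute and a tool call to move; the robot and the scene stay as the last step left them, time stands still between calls to the robot, and variables do not carry over. Pictures are saved under pics/ and viewed, at most 10 in all, crops included, and the job is handed in when it is done.

Besides the shell and the picture viewer there is one more tool, called after "Call:" by a JSON object that holds its "fn" and its "kwargs", one argument or row to a line. arm_command: Moves the arm, as the interface text tells. Shift numbers are shares of 500 mm and turn numbers shares of 45 degrees, none past 1 either way. Its arguments: {"type":"object","properties":{"increments":{"type":"array"},"grip":{"type":"number"}},"required":["increments"]}

```bash
mkdir -p pics; cat > h.py <<'E'
from rig import *
import numpy as np, cv2
from scipy.spatial.transform import Rotation as Ro
def towf(c,p): return c["R"].T@(np.asarray(p)-c["t"])
def cloud(c,d):
    v,u=np.mgrid[:420,:560]; K=c["intrinsics"]
    P=np.stack([(u-K[0,2])*d/K[0,0],(v-K[1,2])*d/K[1,1],d],-1)
    return (P-c["t"])@c["R"]
E
python3 - <<'E'
from h import *
o=observe(); print(o["eef_pos"],o["orientation"],o["grip_width"],o["time"])
im=[]
for n in ["top","side"]:
    c=calibration(n); p,d=snapshot(n); cv2.imwrite(f"pics/{n}0.png",p)
    print(n,"cam at",-c["R"].T@c["t"])
    W=cloud(c,d); np.savez(f"{n}0.npz",W=W,p=p,d=d)
    for q in ["jar_a","tray_bed","groove_right","groove_middle","pepper_mill","garlic","egg_timer"]:
        for r in landmark_of(n,q)[:4]: print(q,round(r["score"],2),towf(c,r["xyz"]).round(3))
E
```

```text
[ 0.22391945 -0.47455734  0.23074019] [-3.14031144e+00 -2.98971517e-04  4.40794801e-01] 0.9971975590124628 0.0
top cam at [0.44820651 0.01805761 1.00703032]
jar_a 0.84 [ 0.428 -0.19   0.03 ]
jar_a 0.76 [0.51  0.287 0.043]
jar_a 0.74 [ 0.592 -0.075  0.026]
jar_a 0.21 [0.509 0.29  0.048]
tray_bed 0.85 [0.552 0.214 0.023]
groove_right 0.64 [0.544 0.127 0.046]
groove_middle 0.85 [0.529 0.208 0.043]
pepper_mill 0.9 [0.7   0.04  0.004]
garlic 0.85 [ 0.424  0.011 -0.   ]
egg_timer 0.74 [ 0.687 -0.219  0.002]
side cam at [ 0.74138538 -0.72354642  0.73133376]
jar_a 0.95 [ 0.426 -0.193  0.024]
jar_a 0.82 [0.507 0.291 0.048]
jar_a 0.57 [ 0.591 -0.07   0.026]
tray_bed 0.87 [0.553 0.212 0.025]
groove_right 0.59 [0.545 0.127 0.045]
groove_middle 0.63 [0.527 0.206 0.043]
groove_middle 0.56 [ 0.591 -0.069  0.024]
pepper_mill 0.58 [ 0.703  0.042 -0.002]
garlic 0.8 [0.417 0.014 0.   ]
egg_timer 0.87 [ 0.686 -0.219 -0.002]
```

View pics/top0.png

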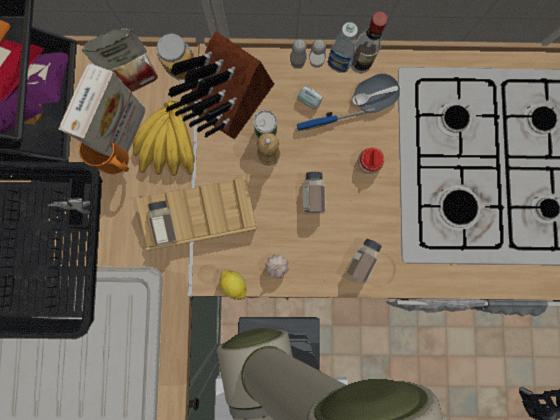

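View pics/side0.png

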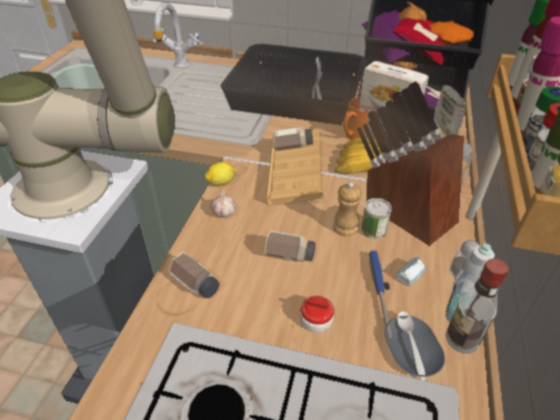

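```bash
python3 - <<'E'
from h import *
from scipy.ndimage import label
T=[]
for n in ["top","side"]:
    z=np.load(f"{n}0.npz"); W,p=z["W"],z["p"]
    row=[]
    for name,x in [("J1",(.427,-.191)),("J2",(.592,-.072)),("C",(.509,.289))]:
        m=(np.hypot(W[...,0]-x[0],W[...,1]-x[1])<.075)&(W[...,2]>.012)&(W[...,2]<.075)&(z["d"]>0)
        P=W[m]; Q=P[:,:2]
        r=cv2.minAreaRect(Q.astype(np.float32)); print(n,name,m.sum(),"rect",np.round(r[0],3),np.round(r[1],3),round(r[2],1),"zmax",np.percentile(P[:,2],[50,90,98]).round(3))
        v,u=np.where(m); cu,cv=int(u.mean()),int(v.mean())
        row.append(cv2.resize(p[cv-32:cv+32,cu-32:cu+32],(260,260),interpolation=cv2.INTER_CUBIC))
    T.append(np.hstack(row))
cv2.imwrite("pics/crops0.png",np.vstack(T))
# bed fit
z=np.load("top0.npz"); W=z["W"]
# ribs: grid of heights
R=np.array([[.976,-.217],[.217,.976]])
L=(W[...,:2]-[.552,.213])@R
for y0 in np.arange(-.14,.15,.01):
    m=(abs(L[...,1]-y0)<.004)
    s=[]
    for x0 in np.arange(-.08,.081,.02):
        mm=m&(abs(L[...,0]-x0)<.004); s.append(int(1000*np.median(W[mm][:,2])) if mm.sum() else -1)
    print(round(y0,2),s)
E
```

```text
top J1 948 rect [ 0.436 -0.197] [0.057 0.102] 62.1 zmax [0.046 0.051 0.053]
top J2 911 rect [ 0.599 -0.075] [0.103 0.055] 0.6 zmax [0.046 0.051 0.053]
top C 2208 rect [0.525 0.28 ] [0.121 0.125] 11.7 zmax [0.039 0.07  0.074]
side J1 1318 rect [ 0.438 -0.198] [0.056 0.101] 61.1 zmax [0.043 0.05  0.051]
side J2 1172 rect [ 0.599 -0.08 ] [0.102 0.048] 1.1 zmax [0.042 0.05  0.051]
side C 1294 rect [0.526 0.271] [0.13  0.101] 21.4 zmax [0.042 0.069 0.074]
-0.14 [0, -1, 0, 0, 0, 0, 0, 1, 0]
-0.13 [0, 23, 27, 32, 36, 40, 44, -1, 0]
-0.12 [0, 24, 28, 32, 34, 40, 44, 0, 0]
-0.11 [0, 23, 27, 32, 35, 40, 43, 0, 0]
-0.1 [0, 14, 16, 20, 25, 31, 35, 2, 0]
-0.09 [0, 15, 17, 21, 26, 30, 34, 0, 0]
-0.08 [0, 14, 17, 21, 25, 30, 34, 0, 0]
-0.07 [0, 14, 17, 22, 25, 30, 35, 0, 0]
-0.06 [-1, 22, 26, 29, 36, 40, 43, -1, 0]
-0.05 [1, 22, 27, 31, 36, 38, 44, 2, 0]
-0.04 [0, 22, 27, 31, 36, 40, 44, 1, 0]
-0.03 [0, 22, 27, 30, 35, 40, 45, 0, 0]
-0.02 [0, 18, 22, 28, 31, 33, 35, -1, 0]
-0.01 [0, 13, 17, 21, 25, 30, 34, 0, 0]
0.0 [0, 13, 17, 21, 24, 29, 33, -1, 1]
0.01 [0, 14, 15, 21, 24, 29, 34, 34, 0]
0.02 [0, 18, 24, 28, 32, 35, 41, -1, 0]
0.03 [1, 22, 28, 30, 34, 40, 44, 39, 0]
0.04 [1, 23, 27, 31, 36, 40, 44, 4, 0]
0.05 [0, 24, 26, 30, 35, 39, 44, -1, 0]
0.06 [1, 42, 47, 54, 59, 40, 43, -1, 0]
0.07 [0, 62, 65, 71, 75, 70, 33, 36, 0]
0.08 [0, 63, 68, 71, 76, 76, 34, 39, 0]
0.09 [0, 64, 67, 73, 75, 74, 34, 35, 0]
0.1 [0, 61, 63, 70, 75, 69, 36, 35, 0]
0.11 [0, 45, 45, 51, 55, 40, 44, -1, 0]
0.12 [0, 24, 27, 31, 36, 40, 45, 37, 1]
0.13 [0, 26, 27, 31, 37, 40, 44, 47, 0]
0.14 [0, 0, 1, 0, -1, -1, -1, -1, 1]
0.15 [0, 0, 0, 0, 0, 1, 0, 1, 0]
```

View pics/crops0.png

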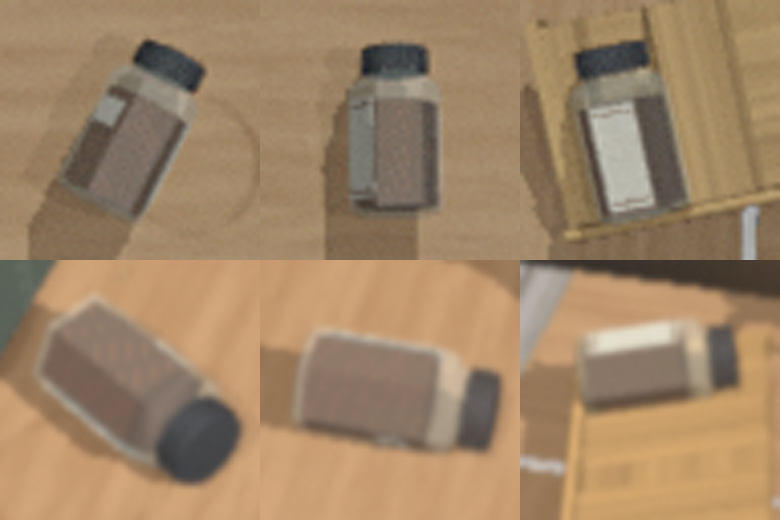

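The top view and crops show two loose jars. J1 is at about pixel (364,262), with its small back label on the upper-left flat, so it needs 2 flats of rolling to the left. J2 is at (314,192), with its front label on the upper-left flat, so it needs 1 flat of rolling to the right. The tray is yawed about 12.5°. I'll start with J2.

Call:
{"fn": "arm_command", "kwargs": {
  "increments": [
    [[0.96,-0.41,0.2],0.546],
    [[0.96,-0.41,0.2],0.546],
    [[0.96,-0.41,0.2],0.546],
    [[0.96,-0.41,0.2],0.546],
    [[0.96,-0.41,0.2],0.546],
    [[0.96,-0.41,0.2],0.546],
    [[0.96,-0.41,0.2],0.546],
    [[0.96,-0.41,0.2],0.546],
    [[0.96,-0.41,0.2],0.546],
    [[0.96,-0.41,0.2],0.546],
    [[0.96,-0.41,0.2],0.546]
  ],
  "grip": 1
}}

```text
time: 2.17
eef_pos: [0.5703, -0.0851, 0.1314]
orientation: [3.141, 0.0, 0.012]
force: [0.5, -0.3, 1.0]
grip_width: 0.998
finger_force: 0.0
```

```bash
cat >> h.py <<'E'
def look(n,pts=None,qs=("jar_a",)):
    c=calibration(n); p,d=snapshot(n); W=cloud(c,d)
    for q in qs:
        for r in landmark_of(n,q)[:3]: print(n,q,round(r["score"],2),towf(c,r["xyz"]).round(4))
    for x in pts or []:
        m=(np.hypot(W[...,0]-x[0],W[...,1]-x[1])<.075)&(W[...,2]>.012)&(W[...,2]<.058)&(d>0)
        if m.sum()<50: continue
        P=W[m]; r=cv2.minAreaRect(P[:,:2].astype(np.float32)); t=P[P[:,2]>np.percentile(P[:,2],90)-.004]
        r2=cv2.minAreaRect(t[:,:2].astype(np.float32))
        print(n,m.sum(),"rect",np.round(r[0],4),np.round(r[1],3),round(r[2],1),"top",np.round(r2[0],4),np.round(r2[1],3),round(r2[2],1),"z",np.percentile(P[:,2],[90,98]).round(3))
    return c,p,d,W
E
python3 - <<'E'
from h import *
c,p,d,W=look("wrist",[(.592,-.072)]); print(-c["R"].T@c["t"])
cv2.imwrite("pics/w1.png",p)
E
```

```text
wrist jar_a 0.86 [ 0.4294 -0.193   0.0265]
wrist jar_a 0.66 [ 0.5877 -0.0733  0.0239]
wrist 12153 rect [ 0.5995 -0.0738] [0.101 0.057] 1.0 top [ 0.5992 -0.0733] [0.1   0.034] 1.1 z [0.051 0.051]
[ 0.64925453 -0.08379267  0.27459258]
```

View pics/w1.png

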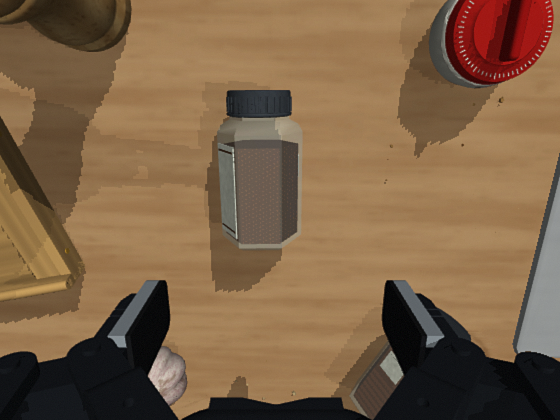

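Call:
{"fn": "arm_command", "kwargs": {
  "increments": [
    [[0.04,-0.023,0.1],0],
    [[0.04,-0.023,0.193],0],
    [[0.04,-0.023,0.193],0],
    [[0.04,0.015,0.193],0],
    [[0.04,0.023,0.193],0],
    [[0.04,0.029,0.193],0],
    [[0.04,0.035,0.193],0],
    [[0.04,0.041,0.193],0],
    [[0.04,0.047,0.193],0],
    [[0.04,0.053,0.193],0],
    [[0.04,0.055,0.193],0],
    [[0.04,0.055,0.193],0]
  ]
}}

```text
time: 3.78
eef_pos: [0.5914, -0.1105, 0.0369]
orientation: [-3.14, -0.001, 0.013]
force: [-6.1, 8.1, 19.0]
grip_width: 0.997
finger_force: 10.6
```

```bash
python3 - <<'E'
from h import *
c,p,d,W=look("wrist",[]); cv2.imwrite("pics/w2.png",p)
for n in("side","top"): look(n,[])
o=observe();e=o["eef_pos"]
m=(W[...,2]<e[2]+.06)&(W[...,2]>0.02)&(abs(W[...,0]-e[0])<.02)&(abs(abs(W[...,1]-e[1])-.05)<.012)&(d>0)
for s in(1,-1):
    P=W[m&((W[...,1]-e[1])*s>0)]; print(len(P), P.min(0)-e if len(P) else 0, P.max(0)-e if len(P) else 0)
E
```

```text
wrist jar_a 0.78 [ 0.5914 -0.0767  0.0266]
side jar_a 0.98 [ 0.4281 -0.1877  0.0243]
side jar_a 0.72 [ 0.592  -0.0743  0.0239]
top jar_a 0.89 [0.5117 0.2878 0.043 ]
top jar_a 0.7 [ 0.4258 -0.1884  0.0286]
6760 [-0.01999522  0.03800116 -0.00562406] [0.01999657 0.06192448 0.05999077]
4761 [-0.01138247 -0.0619608   0.01332209] [ 0.01490356 -0.04156962  0.05999795]
```

View pics/w2.png

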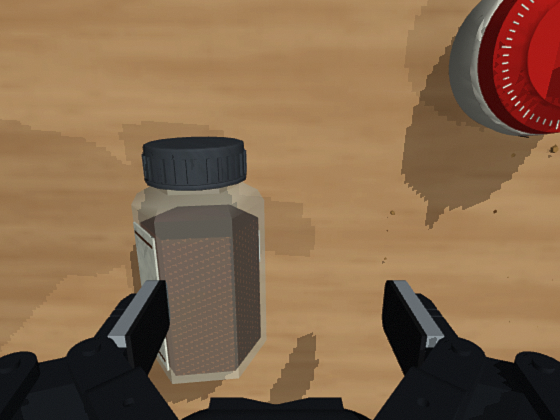

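The wrist view shows the open fingertip resting on J2's top edge at (160,290). The tips stand 13 mm above the TCP, and the jar has barely moved. I'll push again lower, following the roll arc.

Call:
{"fn": "arm_command", "kwargs": {
  "increments": [
    [[0,0,-0.02],0],
    [[0,-0.042,-0.02],0],
    [[0,-0.042,0.01],0],
    [[0,-0.027,0.01],0],
    [[0,-0.015,0.006],0],
    [[0,-0.005,0.001],0],
    [[0,0.004,-0.003],0],
    [[0,0.012,-0.006],0],
    [[0,0.022,-0.008],0],
    [[0,0.031,-0.01],0],
    [[0,0.043,-0.011],0],
    [[0,0.043,-0.011],0]
  ]
}}

```text
time: 5.58
eef_pos: [0.5912, -0.1339, 0.0403]
orientation: [3.142, -0.0, 0.011]
force: [0.0, 0.1, -0.6]
grip_width: 1.001
finger_force: 0.0
```

```bash
python3 - <<'E'
from h import *
c,p,d,W=look("wrist",[(.59,-.09)]); cv2.imwrite("pics/w3.png",p)
E
```

```text
wrist jar_a 0.88 [ 0.5878 -0.1082  0.026 ]
wrist 26669 rect [ 0.6012 -0.1066] [0.1   0.056] 0.7 top [ 0.5992 -0.1044] [0.095 0.042] 0.7 z [0.053 0.054]
```

View pics/w3.png

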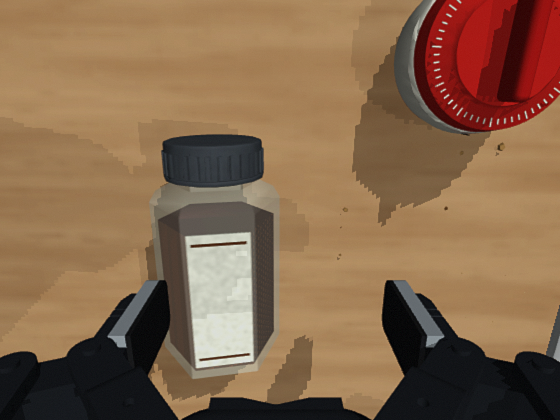

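The wrist view shows J2's front label facing straight up at about (220,300). Next I'll grip it across the corners.

Call:
{"fn": "arm_command", "kwargs": {
  "increments": [
    [[0.002,-0.052,-0.01],0],
    [[0.002,-0.054,0],0],
    [[0.002,-0.054,0.06],0],
    [[0.002,-0.054,0.069],0],
    [[0.002,-0.054,0.069],0]
  ]
}}

```text
time: 6.3
eef_pos: [0.592, -0.1068, 0.0059]
orientation: [3.142, 0.0, 0.012]
force: [0.4, 0.2, 0.6]
grip_width: 0.997
finger_force: 0.0
```

Call:
{"fn": "arm_command", "kwargs": {
  "increments": [
    [[0,0,0],0],
    [[0,0,0],0],
    [[0,0,0],0],
    [[0,0,0],0],
    [[0,0,0],0],
    [[0,0,0],0]
  ],
  "grip": -1
}}

```text
time: 7.05
eef_pos: [0.5924, -0.1064, 0.0072]
orientation: [3.141, -0.001, 0.012]
force: [-2.4, 1.6, 7.6]
grip_width: 0.62
finger_force: 62.2
```

```bash
python3 - <<'E'
from h import *
c,p,d,W=look("wrist",[(.59,-.107)]); cv2.imwrite("pics/w4.png",p)
E
```

```text
wrist jar_a 0.68 [ 0.5915 -0.1054  0.0251]
wrist 40715 rect [ 0.5973 -0.1068] [0.098 0.108] 52.6 top [ 0.6038 -0.1062] [0.088 0.072] 51.2 z [0.051 0.055]
```

View pics/w4.png

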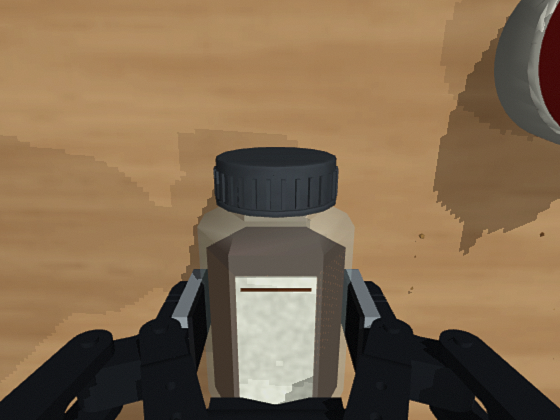

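The wrist view shows J2 gripped symmetrically between the pads at (195,300) and (360,300), label up. The tips sit too low to clear the ribs, so I'll regrip 10 mm higher and then lift.

Call:
{"fn": "arm_command", "kwargs": {
  "increments": [
    [[0,0,0],0],
    [[0,0,0],0],
    [[0,0,-0.022],0],
    [[0,0,-0.022],0]
  ],
  "grip": 0.6
}}

```text
time: 7.65
eef_pos: [0.5925, -0.1066, 0.018]
orientation: [3.141, -0.002, 0.012]
force: [0.3, -0.3, -0.7]
grip_width: 0.802
finger_force: 0.0
```

Call:
{"fn": "arm_command", "kwargs": {
  "increments": [
    [[0,0,0],0],
    [[0,0,0],0],
    [[0,0,0],0],
    [[0,0,0],0],
    [[0,0,0],0],
    [[0,0,-0.03],0],
    [[0,0,-0.08],0],
    [[0,0,-0.16],0],
    [[0,0,-0.2],0],
    [[0,0,-0.2],0]
  ],
  "grip": -1
}}

```text
time: 8.9
eef_pos: [0.5925, -0.1065, 0.1184]
orientation: [3.141, -0.003, 0.012]
force: [-0.1, 0.0, -2.7]
grip_width: 0.617
finger_force: 64.0
```

```bash
python3 - <<'E'
from h import *
a=observe()
c,p,d,W=look("wrist"); e=a["eef_pos"]; print(e,a["force"])
B=(W-e); 
m=(d>0)&(abs(B[...,1])<.035)&(abs(B[...,0])<.09)&(B[...,2]>-.03)&(B[...,2]<.06)
P=B[m]
for x in np.arange(-.01,.08,.01):
    s=[]
    for y in (-.02,-.01,0,.01,.02):
        q=P[(abs(P[:,0]-x)<.003)&(abs(P[:,1]-y)<.003)]; s.append(round(float(np.median(q[:,2]))*1000,1) if len(q) else None)
    print(round(x,2),s)
for n in("side","top"): look(n,qs=("jar_a","groove_middle","groove_right","tray_bed"))
# tips
m=(d>0)&(abs(abs(B[...,1])-.033)<.012)&(abs(B[...,0])<.013)&(B[...,2]>-.01)&(B[...,2]<.05); print("tip",np.percentile(B[m][:,2],[.5,2,10]) if m.sum() else 0)
E
```

```text
wrist jar_a 0.97 [ 0.5898 -0.1055  0.124 ]
[ 0.59246015 -0.10653908  0.11835034] [-0.08753818  0.03106634 -2.655755  ]
-0.01 [21.5, 32.9, 32.9, 32.9, 23.1]
0.0 [22.1, 32.8, 33.0, 32.9, 23.4]
0.01 [21.5, 32.9, 33.1, 33.0, 23.3]
0.02 [21.3, 32.9, 32.9, 33.0, 23.6]
0.03 [21.0, 32.3, 32.3, 32.3, 24.2]
0.04 [13.1, 26.6, 27.1, 26.6, 15.1]
0.05 [16.3, 25.2, 28.2, 26.3, 17.2]
0.06 [11.4, 18.5, 20.4, 18.9, 13.7]
0.07 [None, None, None, None, None]
side jar_a 0.95 [ 0.4278 -0.1929  0.0245]
side jar_a 0.95 [ 0.5937 -0.102   0.1236]
side groove_right 0.7 [0.5425 0.1304 0.0459]
side groove_right 0.26 [0.4208 0.0167 0.0016]
side tray_bed 0.81 [0.5535 0.211  0.0274]
side tray_bed 0.41 [ 0.4282 -0.191   0.025 ]
top jar_a 0.97 [ 0.4278 -0.1891  0.0275]
top jar_a 0.61 [0.5127 0.2856 0.045 ]
top groove_middle 0.96 [0.5307 0.2106 0.0474]
top groove_right 0.57 [0.5484 0.1252 0.0411]
top tray_bed 0.75 [0.5495 0.2118 0.0263]
tip [0.0090027  0.01104014 0.01395144]
```

```bash
cat > fit.py <<'E'
from h import *
from scipy.optimize import least_squares
def fitbed(W,d,x0=(.552,.212,.025,.218)):
    def loc(p,Q):
        c,s=np.cos(p[3]),np.sin(p[3]); D=Q-[p[0],p[1],p[2]]
        return D[...,0]*c+D[...,1]*s, -D[...,0]*s+D[...,1]*c, D[...,2]
    lx,ly,lz=loc(x0,W); m=(d>0)&(abs(lx)<.052)&(ly>-.125)&(ly<.05)&(lz>-.03)&(lz<.03); Q=W[m]
    def res(p):
        u,v,w=loc((x0[0],p[0],p[1],p[2]),Q); yy=np.abs((v+42)%.084-.042) if 0 else np.abs((v+.042)%.084-.042)
        prof=np.interp(yy,[0,.0165,.0223,.042],[0,0,.010,.010])/np.cos(p[3])
        return w-u*np.tan(p[3])-prof
    r=least_squares(res,[x0[1],x0[2],x0[3],.2094],x_scale=[.002,.002,.02,.02],loss="soft_l1",f_scale=.002)
    return r.x, np.median(abs(r.fun)), m.sum()
if __name__=="__main__":
    for n in("top","side"):
        z=np.load(n+"0.npz"); x,e,k=fitbed(z["W"],z["d"]); print(n,"y0,z0,yaw,slope at x=.552",x.round(4),np.degrees(x[2:]).round(2),e.round(4),k)
        W=z["W"]; c,s=np.cos(x[2]),np.sin(x[2]); D=W-[.552,x[0],x[1]]; u=D[...,0]*c+D[...,1]*s; v=-D[...,0]*s+D[...,1]*c
        m=(z["d"]>0)&(v>-.13)&(v<.05)&(abs(u)<.1)&(W[...,2]>.008)&(W[...,2]<.06); print("u extent",np.percentile(u[m],[.5,2,98,99.5]).round(4))
E
python3 fit.py
```

```text
top y0,z0,yaw,slope at x=.552 [0.2126 0.0256 0.2071 0.2098] [11.87 12.02] 0.0012 3152
u extent [-0.0725 -0.0707  0.0528  0.0557]
side y0,z0,yaw,slope at x=.552 [0.2126 0.0246 0.209  0.2076] [11.97 11.89] 0.0012 1913
u extent [-0.0729 -0.0707  0.0538  0.0568]
```

Call:
{"fn": "arm_command", "kwargs": {
  "increments": [
    [[-0.015,-0.09,0],-0.04],
    [[-0.03,-0.18,0],-0.08],
    [[-0.044,-0.27,0],-0.12],
    [[-0.058,-0.36,0],-0.16],
    [[-0.072,-0.45,0],-0.2],
    [[-0.086,-0.54,0],-0.25],
    [[-0.1,-0.61,0],-0.25],
    [[-0.1,-0.634,0],-0.25],
    [[-0.1,-0.634,0],-0.25],
    [[-0.1,-0.634,0.07],-0.25],
    [[-0.1,-0.634,0.09],-0.25],
    [[-0.1,-0.634,0.09],-0.25]
  ]
}}

```text
time: 11.0
eef_pos: [0.5383, 0.2092, 0.0717]
orientation: [3.142, 0.001, 0.207]
force: [0.6, -0.2, -1.5]
grip_width: 0.613
finger_force: 64.1
```

```bash
python3 - <<'E'
from h import *
from fit import fitbed
e=observe()["eef_pos"]; print(e)
for n in("wrist","top","side"):
    c,p,d,W=look(n)
    if n!="wrist": continue
    x,er,k=fitbed(W,d); print(x.round(4),er,k)
    y=observe()["orientation"][2]; B=W-e; cs,s=np.cos(y),np.sin(y); u=B[...,0]*cs+B[...,1]*s; v=-B[...,0]*s+B[...,1]*cs
    m=(d>0)&(abs(v)<.026)&(B[...,2]>.028)&(B[...,2]<.045)&(abs(u)<.08)
    r=cv2.minAreaRect(np.stack([u[m],v[m]],1).astype(np.float32)); print(r,np.median(B[...,2][m]))
    np.savez("w5.npz",W=W,d=d,e=e)
E
```

```text
[0.53830105 0.20920754 0.07171041]
wrist jar_a 0.8 [0.5107 0.293  0.0431]
wrist jar_a 0.64 [0.536  0.211  0.0804]
[0.2133 0.0257 0.2047 0.2086] 0.0004299647701346055 40100
((0.012614365667104721, -0.0042639002203941345), (0.09323177486658096, 0.043457575142383575), 0.03608832135796547) 0.032584176802716774
top jar_a 0.59 [ 0.4223 -0.187   0.0258]
top jar_a 0.53 [0.5136 0.286  0.0452]
top jar_a 0.37 [0.5383 0.2076 0.0807]
side jar_a 0.77 [0.507  0.29   0.0472]
side jar_a 0.69 [0.5351 0.2147 0.0784]
```

Call:
{"fn": "arm_command", "kwargs": {
  "increments": [
    [[0,-0.002,0.035],0],
    [[0,-0.002,0.045],0],
    [[0,-0.002,0.05],0],
    [[0,-0.002,0.055],0],
    [[0,-0.002,0.06],0],
    [[0,-0.002,0.063],0],
    [[0,-0.002,0.063],0]
  ]
}}

```text
time: 12.18
eef_pos: [0.535, 0.2107, 0.041]
orientation: [3.141, 0.008, 0.209]
force: [-21.7, -5.6, 21.6]
grip_width: 0.614
finger_force: 67.9
```

Call:
{"fn": "arm_command", "kwargs": {
  "increments": [
    [[0,0,-0.002],0],
    [[0,0,-0.002],0],
    [[0,0,-0.002],0],
    [[0,0,-0.002],0]
  ],
  "grip": 0.6
}}

```text
time: 12.68
eef_pos: [0.538, 0.211, 0.0412]
orientation: [-3.142, 0.0, 0.208]
force: [0.4, -0.8, 0.4]
grip_width: 0.804
finger_force: 0.0
```

```bash
cat > jb.py <<'E'
from h import *
def inbed(n):
    c=calibration(n); p,d=snapshot(n); W=cloud(c,d)
    b=np.array([.552,.213,.025]); R=(Ro.from_euler("z",.2065)*Ro.from_euler("y",-.2094)).as_matrix()
    for r in landmark_of(n,"jar_a")[:4]: print(n,round(r["score"],2),(R.T@(towf(c,r["xyz"])-b)).round(4))
    B=(W-b)@R
    for y0 in(0,-.084):
        m=(d>0)&(abs(B[...,1]-y0)<.02)&(B[...,2]>.043)&(B[...,2]<.06)&(abs(B[...,0])<.07)
        if m.sum()<30: continue
        P=B[m]; t=P[(P[:,0]>-.05)&(P[:,0]<.015)&(abs(P[:,1]-y0)<.01)]
        k=np.linalg.lstsq(np.c_[t[:,:2]-[-.018,y0],np.ones(len(t))],t[:,2],rcond=None)[0] if len(t)>10 else 0
        r=cv2.minAreaRect(P[:,:2].astype(np.float32)); print(n,y0,m.sum(),"rect",np.round(r[0],4),np.round(r[1],3),round(r[2],1),"plane",np.round(k,3),"x",np.percentile(P[:,0],[1,99]).round(3))
    return p
if __name__=="__main__":
    for n in("wrist","top","side"): inbed(n)
E
python3 jb.py
```

```text
wrist 0.76 [-0.0186  0.0018  0.0253]
wrist 0 17787 rect [-0.0037  0.0016] [0.037 0.098] 89.8 plane [-0.005  0.     0.051] x [-0.044  0.044]
top 0.75 [-0.1999 -0.369   0.0467]
top 0.46 [ 0.0343 -0.4489 -0.0328]
top 0.44 [-0.0173  0.0009  0.0243]
side 0.89 [-0.0146  0.0046  0.0251]
side 0.61 [-0.2    -0.3712  0.0396]
side 0.58 [-0.0226  0.0869  0.0285]
side 0 227 rect [-0.0072 -0.0018] [0.035 0.102] 89.8 plane [0.007 0.016 0.05 ] x [-0.057  0.041]
```

Call:
{"fn": "arm_command", "kwargs": {
  "increments": [
    [[0,0,-0.11],0],
    [[0,0,-0.2],0.05],
    [[-0.045,0.09,-0.2],0.2],
    [[-0.1,0.2,-0.2],0.4],
    [[-0.16,0.31,-0.2],0.6],
    [[-0.22,0.42,-0.2],0.75],
    [[-0.28,0.53,-0.2],0.898],
    [[-0.34,0.64,-0.2],0.898],
    [[-0.383,0.74,-0.2],0.898],
    [[-0.383,0.74,-0.18],0.898],
    [[-0.383,0.74,-0.18],0.898]
  ]
}}

```text
time: 14.35
eef_pos: [0.4267, -0.19, 0.1306]
orientation: [-3.141, 0.002, -0.497]
force: [-0.2, 0.1, -0.1]
grip_width: 0.798
finger_force: 0.0
```

```bash
python3 - <<'E'
from h import *
print(observe()["eef_pos"])
look("wrist",[(.427,-.1905)])
E
```

```text
[ 0.42668592 -0.18996071  0.13061361]
wrist jar_a 0.72 [ 0.4276 -0.1909  0.0269]
wrist 11638 rect [ 0.436  -0.1958] [0.057 0.102] 61.9 top [ 0.4358 -0.1956] [0.034 0.101] 61.8 z [0.051 0.051]
```

Call:
{"fn": "arm_command", "kwargs": {
  "increments": [
    [[0.004,0.001,0.12],0],
    [[0.004,-0.02,0.2],0],
    [[0.004,-0.035,0.201],0],
    [[0.004,-0.047,0.201],0],
    [[0.004,-0.059,0.197],0],
    [[0.004,-0.069,0.192],0],
    [[0.004,-0.078,0.188],0],
    [[0.004,-0.086,0.185],0],
    [[0.004,-0.096,0.183],0],
    [[0.004,-0.105,0.181],0],
    [[0.004,-0.117,0.18],0],
    [[0.004,-0.117,0.18],0]
  ],
  "grip": 1
}}

```text
time: 15.95
eef_pos: [0.4564, -0.1394, 0.0409]
orientation: [-3.141, 0.001, -0.497]
force: [0.0, -0.3, 0.4]
grip_width: 0.997
finger_force: 0.0
```

```bash
python3 - <<'E'
from h import *
c,p,d,W=look("wrist",[(.44,-.165)]); cv2.imwrite("pics/w6.png",p)
for n in("top","side"):look(n)
E
```

```text
wrist jar_a 0.62 [ 0.4396 -0.1667  0.0274]
wrist 25897 rect [ 0.4611 -0.1502] [0.102 0.1  ] 62.1 top [ 0.4647 -0.1472] [0.092 0.1  ] 57.7 z [0.051 0.052]
top jar_a 0.85 [0.5129 0.2847 0.0452]
top jar_a 0.81 [0.5336 0.2067 0.0462]
side jar_a 0.9 [0.5047 0.2894 0.0461]
side jar_a 0.81 [ 0.4398 -0.1681  0.0225]
side jar_a 0.59 [0.5327 0.2137 0.0431]
```

View pics/w6.png

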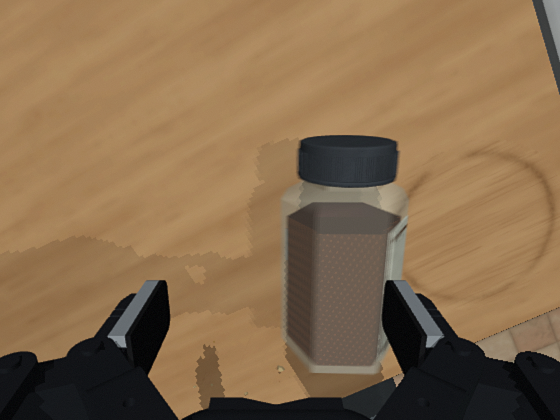

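The wrist view shows J1 rolled one flat. The front label is now on the upper-right flat at (395,260), so I'll repeat the same roll.

Call:
{"fn": "arm_command", "kwargs": {
  "increments": [
    [[-0.002,0.01,-0.01],0],
    [[-0.002,0.028,-0.008],0],
    [[-0.002,0.028,0.021],0],
    [[-0.002,0.016,0.021],0],
    [[-0.002,0.004,0.017],0],
    [[-0.002,-0.006,0.012],0],
    [[-0.002,-0.015,0.008],0],
    [[-0.002,-0.023,0.005],0],
    [[-0.002,-0.033,0.003],0],
    [[-0.002,-0.042,0.001],0],
    [[-0.002,-0.054,0],0],
    [[-0.002,-0.054,0],0]
  ]
}}

```text
time: 17.75
eef_pos: [0.4689, -0.1156, 0.0413]
orientation: [-3.142, -0.0, -0.496]
force: [-0.3, -0.1, 1.1]
grip_width: 1.002
finger_force: 0.0
```

```bash
python3 - <<'E'
from h import *
c,p,d,W=look("wrist",[(.454,-.142)]); cv2.imwrite("pics/w7.png",p)
for n in("top","side"):look(n)
E
```

```text
wrist jar_a 0.64 [ 0.4545 -0.1413  0.028 ]
wrist 25617 rect [ 0.4743 -0.1264] [0.101 0.1  ] 62.1 top [ 0.4764 -0.1203] [0.088 0.098] 62.2 z [0.052 0.052]
top jar_a 0.66 [0.51   0.2843 0.0439]
top jar_a 0.56 [0.5363 0.2094 0.0474]
side jar_a 0.84 [ 0.4541 -0.142   0.0268]
side jar_a 0.84 [0.5047 0.2909 0.0476]
side jar_a 0.59 [0.5327 0.2124 0.0441]
```

View pics/w7.png

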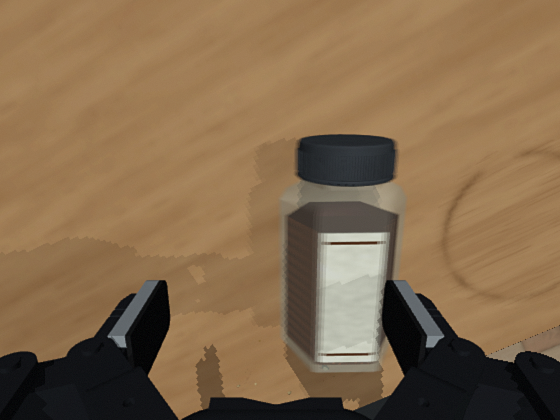

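The wrist view shows J1's front label facing up at (350,300). Next I'll grip it and lift.

Call:
{"fn": "arm_command", "kwargs": {
  "increments": [
    [[0.003,0.03,-0.01],0],
    [[0.003,0.06,-0.008],0],
    [[0.003,0.06,0.02],0],
    [[0.003,0.06,0.049],0],
    [[0.003,0.06,0.049],0]
  ]
}}

```text
time: 18.68
eef_pos: [0.4549, -0.1423, 0.0153]
orientation: [-3.141, 0.003, -0.497]
force: [0.4, 0.2, -0.5]
grip_width: 1.003
finger_force: 0.0
```

Call:
{"fn": "arm_command", "kwargs": {
  "increments": [
    [[0,0,0],0],
    [[0,0,0],0],
    [[0,0,0],0],
    [[0,0,0],0],
    [[0,0,0],0],
    [[0,0,0],0],
    [[0,0,-0.03],0],
    [[0,0,-0.08],0],
    [[0,0,-0.16],0],
    [[0,0,-0.2],0],
    [[0,0,-0.2],0]
  ],
  "grip": -1
}}

```text
time: 20.05
eef_pos: [0.4563, -0.1433, 0.1184]
orientation: [3.141, -0.004, -0.497]
force: [-1.0, -0.6, -2.9]
grip_width: 0.615
finger_force: 64.2
```

```bash
cat > held.py <<'E'
from h import *
o=observe(); e=o["eef_pos"]; y=o["orientation"][2]; print(e,y,o["q"])
c,p,d,W=look("wrist"); B=W-e; cs,s=np.cos(y),np.sin(y); u=B[...,0]*cs+B[...,1]*s; v=-B[...,0]*s+B[...,1]*cs
for x in (0,.02,.03,.045,.055,.065):
    r=[]
    for k in (-.02,-.01,0,.01,.02):
        q=B[...,2][(d>0)&(abs(u-x)<.003)&(abs(v-k)<.003)&(B[...,2]<.05)]; r.append(round(float(np.median(q))*1000,1) if len(q) else None)
    print(x,r)
E
python3 held.py
```

```text
[ 0.4563387  -0.14333285  0.11842956] -0.496820747026929 [-5.49924729e-01  3.37050237e-01  1.78613568e+00 -3.35794365e-05
  1.01486668e+00  1.51771040e+00]
wrist jar_a 0.58 [ 0.454  -0.1419  0.1292]
0 [21.5, 32.9, 33.0, 33.0, 23.3]
0.02 [21.5, 33.0, 33.0, 33.1, 23.5]
0.03 [21.4, 32.3, 32.4, 32.3, 23.6]
0.045 [13.6, 25.1, 28.4, 26.1, 16.6]
0.055 [9.6, 24.1, 27.5, 24.4, 13.2]
0.065 [-117.9, -117.9, -117.9, -117.9, -118.0]
```

Call:
{"fn": "arm_command", "kwargs": {
  "increments": [
    [[-0.01,-0.08,0],-0.13],
    [[-0.02,-0.16,0],-0.26],
    [[-0.03,-0.24,0],-0.39],
    [[-0.042,-0.32,0],-0.52],
    [[-0.054,-0.4,0],-0.65],
    [[-0.066,-0.48,0],-0.78],
    [[-0.08,-0.55,0],-0.896],
    [[-0.08,-0.574,0],-0.896],
    [[-0.08,-0.574,0],-0.896],
    [[-0.08,-0.574,0.07],-0.896],
    [[-0.08,-0.574,0.09],-0.896],
    [[-0.08,-0.574,0.09],-0.896]
  ]
}}

```text
time: 21.65
eef_pos: [0.5572, 0.1276, 0.0716]
orientation: [-3.141, 0.001, 0.205]
force: [0.4, -0.4, -2.1]
grip_width: 0.615
finger_force: 64.2
```

```bash
python3 held.py; python3 jb.py
```

```text
[0.55718418 0.12757668 0.07162311] 0.20543826097490947 [ 2.02409492e-02  5.82364430e-01  1.53816241e+00 -1.22192061e-04
  1.02224702e+00  1.38566286e+00]
wrist jar_a 0.72 [0.5289 0.211  0.0439]
0 [21.7, 32.9, 33.0, 33.0, 23.0]
0.02 [21.1, 32.9, 33.0, 33.0, 23.5]
0.03 [21.2, 32.3, 32.2, 32.2, 23.4]
0.045 [16.3, 25.2, 28.3, 25.9, 17.7]
0.055 [-26.6, 24.0, 27.8, 25.2, 11.5]
0.065 [-28.1, -34.7, -34.7, -34.7, -30.9]
wrist 0.97 [-0.0156  0.0029  0.0259]
wrist 0.68 [ 0.0015 -0.0827  0.0571]
wrist 0.47 [ 0.1036 -0.2009 -0.04  ]
wrist 0 11267 rect [0.0034 0.0008] [0.084 0.038] 1.2 plane [-0.007  0.     0.051] x [-0.033  0.044]
wrist -0.084 2197 rect [ 0.0488 -0.084 ] [0.04  0.024] 89.6 plane 0 x [0.039 0.06 ]
top 0.68 [-0.0202  0.0802  0.0224]
top 0.37 [-0.0148  0.0022  0.0234]
top 0 33 rect [-0.0061 -0.005 ] [0.027 0.005] 79.9 plane [-0.101 -0.099  0.053] x [-0.009 -0.001]
side 0.67 [-0.002  -0.0844  0.0565]
side 0.61 [-0.0254  0.0823  0.0287]
side 0.56 [-0.0142  0.0048  0.024 ]
side 0.39 [-0.1722 -0.1669  0.0135]
side 0 163 rect [-0.0085 -0.0006] [0.1   0.035] 1.5 plane [-0.013  0.029  0.05 ] x [-0.058  0.041]
side -0.084 55 rect [ 0.0061 -0.1008] [0.105 0.017] 7.0 plane 0 x [-0.046  0.057]
```

Call:
{"fn": "arm_command", "kwargs": {
  "increments": [
    [[0,0,0.035],0],
    [[0,0,0.045],0],
    [[0,0,0.05],0],
    [[-0.002,0,0.055],0],
    [[-0.004,0,0.059],0],
    [[-0.006,0,0.062],0],
    [[-0.006,0,0.062],0]
  ]
}}

```text
time: 22.92
eef_pos: [0.5536, 0.1279, 0.0418]
orientation: [-3.141, 0.002, 0.207]
force: [-13.1, -1.1, 18.3]
grip_width: 0.616
finger_force: 66.8
```

Call:
{"fn": "arm_command", "kwargs": {
  "increments": [
    [[0,0,-0.002],0],
    [[0,0,-0.002],0],
    [[0,0,-0.002],0],
    [[0,0,-0.002],0]
  ],
  "grip": 0.55
}}

```text
time: 23.42
eef_pos: [0.5545, 0.1277, 0.0416]
orientation: [-3.142, 0.0, 0.207]
force: [-0.3, 0.6, -0.1]
grip_width: 0.775
finger_force: 0.0
```

```bash
python3 jb.py|grep -v "^side 0\b"
```

```text
wrist 0.88 [-0.0157  0.004   0.0246]
wrist 0.85 [-0.0126 -0.0837  0.0236]
wrist 0 10871 rect [-0.0044 -0.0007] [0.035 0.099] 88.6 plane [-0.016 -0.002  0.051] x [-0.02   0.044]
wrist -0.084 18396 rect [-0.0039 -0.0832] [0.1   0.037] 0.3 plane [-0.003 -0.001  0.051] x [-0.046  0.045]
side -0.084 259 rect [-0.0071 -0.0863] [0.035 0.101] 89.8 plane [-0.    -0.001  0.05 ] x [-0.056  0.043]
```

Both jars are seated, so I'll lift clear and check.

Call:
{"fn": "arm_command", "kwargs": {
  "increments": [
    [[0,0,-0.08],0],
    [[0,0,-0.18],0],
    [[0,0,-0.3],0],
    [[-0.1,0.1,-0.36],0],
    [[-0.2,0.2,-0.36],0],
    [[-0.2,0.25,-0.36],0],
    [[-0.2,0.25,-0.36],0]
  ]
}}

```text
time: 24.6
eef_pos: [0.4819, -0.0173, 0.2222]
orientation: [3.141, -0.001, 0.203]
force: [0.2, -0.0, 0.5]
grip_width: 0.776
finger_force: 0.0
```

```bash
python3 - <<'E'
from jb import *
a=[inbed(n) for n in("top","side")]
def look2(n,qs):
    c=calibration(n)
    for q in qs:
        for r in landmark_of(n,q)[:1]: print(q,towf(c,r["xyz"]).round(3))
look2("top",["pepper_mill","garlic","egg_timer"])
cv2.imwrite("pics/end.png",np.hstack([cv2.resize(a[0][160:270,110:270],(400,275)),cv2.resize(a[1][100:230,210:370],(400,275))]))
E
```

```text
top 0.94 [-0.0138 -0.0826  0.0278]
top 0.91 [-0.0147 -0.0008  0.0243]
top 0.7 [-0.0195  0.0801  0.0247]
top 0.38 [ 0.0381 -0.4521 -0.0358]
top 0 602 rect [-0.0068 -0.0006] [0.039 0.102] 90.0 plane [0.003 0.002 0.051] x [-0.056  0.042]
top -0.084 610 rect [-0.006  -0.0844] [0.039 0.102] 89.4 plane [-0.003 -0.029  0.051] x [-0.055  0.043]
side 0.87 [-0.0132  0.007   0.0231]
side 0.85 [-0.0152 -0.0865  0.025 ]
side 0.75 [-0.0229  0.0854  0.0248]
side 0 320 rect [-0.0083 -0.0011] [0.1   0.037] 0.3 plane [0.001 0.034 0.05 ] x [-0.057  0.039]
side -0.084 379 rect [-0.0068 -0.086 ] [0.101 0.035] 0.3 plane [0.001 0.019 0.05 ] x [-0.055  0.043]
pepper_mill [0.702 0.043 0.004]
garlic [ 0.425  0.012 -0.002]
egg_timer [ 0.687 -0.219 -0.   ]
```

View pics/end.png

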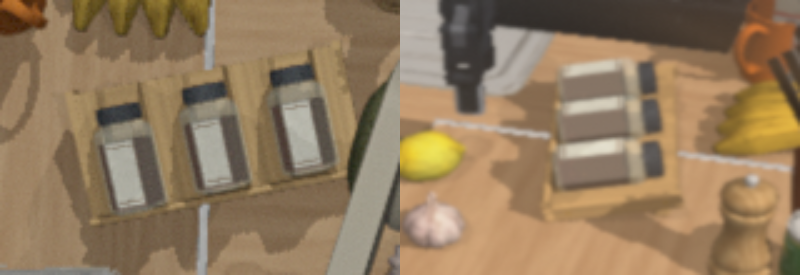

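The picture shows all three jars in their grooves, labels up and lids uphill, at about (125,160), (215,140) and (300,120) in the left half.

```bash
python3 -c "
from rig import *
print(sign_off())"
```

```text
the job is handed in; nothing more can be done
None
```

Both loose jars now lie in the middle and right grooves, label up and lid uphill. The third jar and the bystanders are about where they were, and I handed the job in at about 25 s; no verdict came back.

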